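Set out a stirred filtration run

ROBOT

A 6-joint arm with a two-finger parallel gripper is mounted at the origin on the work surface. World frame = base frame: x ahead of the robot, y to its left, z up, the work surface at z = 0. Lengths are in mm, angles in rad, forces in N, time in s.
With the tool pointing down it reaches from about 350 to 975 mm from the base axis. Payload 7.1 kg.
Tool frame: the origin (TCP) lies at the very end of the fingers, on their centre line; the grasp point (between the pads) lies 19 mm behind it; z points along the fingers, y is the line along which they close (so a half turn about z gives the same grasp; the last joint's range is limited). The gripper opens to 88 mm and grips with 3 to 60 N. Pads are 20 mm wide; open, the fingers measure 115 mm over their backs; the gripper's body (75 mm by 178 mm) begins 61 mm behind the grasp point.
Start: joints at [-1.262, 0.423, 1.63, -0, 1.089, -0.019], TCP at [201.243, -591.698, 222.675] pointing down, gripper open.
Joint ranges: [-3, 3], [-0.9, 2.11], [0.09, 2.58], [-1.31, 4.45], [0.11, 2.69], [-2.54, 2.54]. Speed limits (rad/s): [2.39, 2.39, 3.01, 3.14, 3.14, 3.14].

INTERFACE

Orientations are given as a rotation vector (axis times angle).
In Python, from workcell import sensors, imaging, close_job gives the robot as it stands. The module is installed in compiled form; this text tells all that it offers.
- The arm moves only by the tool servo_tool, never from a script. Its argument "steps" is a list of rows, each a list of 3 entries, a list of its own where there are three numbers: the shift along the world's x, y, z in m, then the turn, a rotation vector about the world's x, y, z in degrees, then the opening, from -1 (shut) to 1 (fully open). A call has exactly 8 rows; each row shifts and turns the commanded pose from where the row before left it; what a row does not reach is not made up. A row lasts 1/12 s, in which the tool goes at most 41.7 mm and 7.16 degrees, less where a joint would pass 70% of its speed; a pose out of reach is approached as far as the arm can. A call is refused whole if a number of a shift passes 0.0417 or a number of a turn 7.16, either way. A call with a gripper value outside its range is refused whole. The fingers move at their own pace and stop on an object; the grip force is fixed at half the most. Time passes only in rows, so rows that do not move let the fingers close, or fill a call up. It gives the time, the measured TCP pose, the force, the opening and the grip force at its end, in the units of the state.
- sensors.get_obs(): the state, without advancing time (a new reading comes with each control period).
- imaging.get_image(name): name is "scene" or "top" or "wrist"; returns a dict with "color" (420x560x3 uint8, blue, green, red), "range_z" (420x560 float32, mm along the optical axis (not along the pixel's ray), 0 where there is no reading), "vertical_fov" (degrees; the focal length in pixels is half the picture's height over the tangent of half this angle, whatever the lens; pixels are square), "cx", "cy" (the principal point, pixels), "rvec" (rotation vector, rad) and "tvec" (3), from world to camera coordinates, as OpenCV has them; the wrist camera has in their place "tool_from_camera" (4x4, takes a point from camera to tool coordinates, whose origin is the TCP and whose axes are the flange's). Camera axes: x right, y down, z forward; pixel columns grow to the right and rows downward; lengths in mm; the calibration is good to about 2 mm. A picture is of the moment at which its call begins: read the wrist's pose just before it.
- close_job(): hands the job in; it is judged then, once.
The state is a dict: "t": time; "qpos": joint angles; "qvel": joint speeds; "joint_torque": joint torques, N m; "ee_pos": TCP position; "orientation": TCP orientation; "ft_force": force on the tool from outside, world axes, zero at the start; "moment": the same for the moment, N m; "width": finger opening in mm; "grasp_force": force on a finger pad.
Only numpy, scipy, OpenCV 4.12 (cv2) and the standard library are available. Lean on these libraries where they do the work, as an engineer would, in place of code of your own. Each camera call takes 0.05 s, during which the arm holds its last target. There are 200 camera calls.

TASK

Set the bench out for a filtration run. Assemble the filter cell: thread the flat frame with the window over the two upright pins of the cell base until it lies flat on the base, then thread the solid cover plate over the same pins so that it lies flat on top of the frame. Stand the larger beaker upright in the middle of the stirrer's round plate and the smaller beaker upright on the bench midway between the stirrer and the cell base, and do not knock over the brown bottle or the conical flask.

Things in the scene. Friction and masses are not known exactly. Their poses are not given: they have to be found in the camera images.
- cell: Filter cell base, fixed: a dark steel bar 40 (x) x 130 (y) x 25 (z) mm with two upright steel pins, 8 mm in diameter, on its top at y = +44 and -44 mm; the pins rise 32 mm above the bar (57 mm above the bench), the last 6 mm tapering to 3 mm. Origin: centre of the underside, on the bench. It stands 275 to 290 mm (centres) from the stirrer, straight out from its left or right side.
- stirrer: Magnetic stirrer, fixed to the bench: a white square housing 120 x 120 mm with a round steel plate, 100 mm in diameter, on top; the plate's top is 45 mm above the bench. A small black knob on its front (-x) face. Origin: centre of the underside, on the bench, under the centre of the plate; z up.
- spacer: Loose white plastic frame lying flat: 48 (x) x 120 (y) x 8 (z) mm, 60 g, with a rectangular window of 23 x 45 mm in the middle and two round through holes, 13 mm in diameter, at y = +44 and -44 mm. Origin: centre of the underside. Either way round fits.
- cover: Loose aluminium cover plate lying flat: 60 (x) x 120 (y) x 8 (z) mm, 150 g, no window, a brass port (14 mm in diameter, 12 mm high) standing on the middle of its top, and two round through holes, 13 mm in diameter, at y = +44 and -44 mm. Origin: centre of the underside. Either way round fits.
- beaker_large: Larger white plastic beaker, straight and round, open at the top, standing upright: outer diameter 60 mm, height 80 mm, wall 3 mm, 90 g. Origin: centre of the underside; z up.
- beaker_small: Smaller white plastic beaker, straight and round, open at the top, standing upright: outer diameter 42 mm, height 58 mm, wall 3 mm, 50 g. Origin: centre of the underside; z up.
- brown_bottle: Bystander: closed brown glass bottle with a black cap, 48 mm in diameter, 100 mm tall, standing loose on the bench. Origin: centre of the underside. To be left standing.
- flask: Bystander: conical glass flask, 64 mm in diameter at the foot, 88 mm tall, standing loose on the bench. Origin: centre of the underside. To be left standing.
Not all that is in view belongs to the job. Of the things shaped like the spacer, the white one is meant.

How it is judged (in metres and radians):
At the end, for the whole second after the job is handed in: Frame flat on the cell base, cover flat on it, over both pins (centres within 6 mm, heights 3 mm). Larger beaker upright on the stirrer plate within 15 mm of centre; smaller upright on the bench within 15 mm of the stirrer-cell line and 160 mm of both centres. All released, at rest (horizontal distance between each of spacer, cover and cell below 0.006 m and z of spacer in the frame of cell between 0.022 and 0.028 m and angle between the y axis of each of spacer, cover and the y axis of cell, either way round below 0.12 rad and angle between each of spacer, cover, beaker_large, beaker_small's own z axis and vertical below 0.08 rad and z of cover in the frame of cell between 0.03 and 0.036 m and horizontal distance between beaker_large and stirrer below 0.015 m and z of beaker_large in the frame of stirrer between 0.042 and 0.05 m and x of beaker_small in the frame of stirrer between -0.015 and 0.015 m and horizontal distance between beaker_small and stirrer below 0.16 m and horizontal distance between beaker_small and cell below 0.16 m and height (world z) of beaker_small between -0.003 and 0.005 m and linear speed of each of spacer, cover, beaker_large, beaker_small below 0.02 m/s and angular speed of each of spacer, cover, beaker_large, beaker_small below 0.2 rad/s); the robot touches nothing.
It fails at once if the brown bottle is knocked over (angle between brown_bottle's own z axis and vertical above 0.5 rad).
It fails at once if the conical flask is knocked over (angle between flask's own z axis and vertical above 0.5 rad).
It also fails if it takes over 144 s, if anything falls off the work surface, if the arm or the gripper's body presses on something with over 40 N, if the wrist force passes 120 N, or if a joint passes its speed limit or range.

## Working session

There is one attempt and no reset: what is moved stays moved. The work goes in short steps, Python scripts to look and compute and a tool call to move; the robot and the scene stay as the last step left them, time stands still between calls to the robot, and variables do not carry over. Pictures are saved under pics/ and viewed, at most 14 in all, crops included, and the job is handed in when it is done.

Besides the shell and the picture viewer there is one more tool, called after "Emit:" by a JSON object that holds its "op" and its "data". servo_tool: Moves the arm, as the interface text tells. Its arguments: {"type":"object","properties":{"steps":{"type":"array"}},"required":["steps"]}

```bash
mkdir -p pics
cat > h.py <<'E'
import numpy as np, cv2
from scipy.spatial.transform import Rotation as R
from workcell import sensors, imaging
def grab(name):
    o=sensors.get_obs(); d=imaging.get_image(name); h,w=d["color"].shape[:2]
    f=h/2/np.tan(np.radians(d["vertical_fov"])/2)
    v,u=np.mgrid[:h,:w]; z=d["range_z"].astype(float)
    P=np.stack([(u-d["cx"])*z/f,(v-d["cy"])*z/f,z],-1)
    if "rvec" in d:
        M=R.from_rotvec(np.ravel(d["rvec"])).as_matrix(); P=(P-np.ravel(d["tvec"]))@M
    else:
        T=np.array(d["tool_from_camera"]); P=P@T[:3,:3].T+T[:3,3]
        P=P@R.from_rotvec(o["orientation"]).as_matrix().T+np.array(o["ee_pos"])
    P[z<=0]=np.nan
    return d["color"],P,d,o
E
python3 - <<'E'
from h import *
for n in("scene","top"):
    c,P,d,o=grab(n); cv2.imwrite(f"pics/{n}0.png",c); np.save(f"{n}0.npy",P); print(n,d["vertical_fov"],d["cx"],d["cy"],d["rvec"],d["tvec"])
print(o)
E
```

```text
scene 49.31680157377245 280.8956937932772 211.56502082834842 [ 1.60515346  2.004605   -0.79958005] [ 176.16846647 -313.26647532 1603.83753275]
top 50.57636667670438 278.6457354568964 200.96437686739287 [ 2.11617382 -2.12511193  0.22226262] [-60.13393229 515.29278495 994.27056291]
{'t': 0.05, 'qpos': array([-1.26199273e+00,  4.23798281e-01,  1.63063485e+00,  1.81502325e-05,
        1.08860109e+00, -1.89789222e-02]), 'qvel': array([ 1.15259766e-03, -2.84391189e-04, -1.76881013e-03, -3.15411387e-04,
       -4.49298618e-05,  7.36709405e-04]), 'joint_torque': array([ 3.79710227e-04, -5.46086812e+01, -2.74614376e+01,  6.45554345e-02,
        1.88009930e-02, -1.55995195e-05]), 'ee_pos': array([ 201.097901  , -591.21191064,  221.94993323]), 'orientation': array([-3.09808738e+00, -5.12331526e-01,  3.01872262e-04]), 'ft_force': array([ 0.78057472, -0.4266541 ,  0.76572515]), 'moment': array([-0.00826634, -0.03092319,  0.05968767]), 'grasp_force': 0.0, 'width': 87.34745759143792}
```

View pics/top0.png

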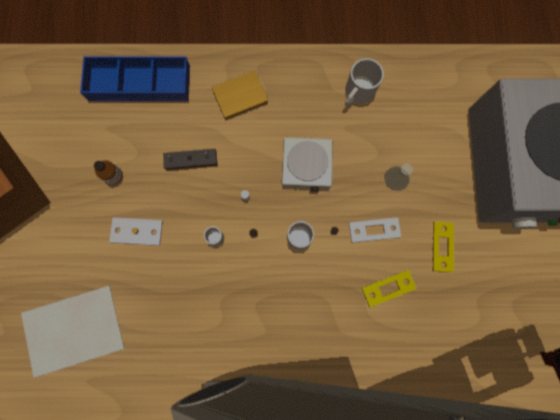

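View pics/scene0.png

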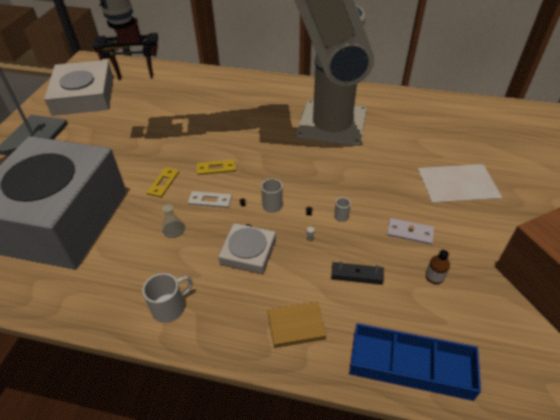

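The top view shows the cell base at (190,160), stirrer (307,162), cover (135,231), beakers large (300,235) and small (213,237), bottle (106,172) and flask (400,175). There are three spacer-shaped things: white (375,230), yellow (444,246) and yellow (389,288). The white one fits the description. I'll confirm it in an enlarged crop and measure.

Run:
```python
from h import *
c=cv2.imread("pics/top0.png"); P=np.load("top0.npy")
crop=c[120:310,80:480]; cv2.imwrite("pics/crop0.png",cv2.resize(crop,(800,380),interpolation=cv2.INTER_CUBIC))
rough=dict(cell=(190,160,35,18),stirrer=(307,162,32,32),spacer=(375,230,32,18),cover=(135,231,32,20),large=(300,235,20,20),small=(213,237,14,14),bottle=(106,172,16,22),flask=(400,175,18,18),white=(245,195,8,8),b1=(253,233,7,7),b2=(334,231,7,7),cap=(315,188,6,6))
print("bench z",np.nanmedian(P[250:300,150:280,2]))
for n,(u,v,a,b) in rough.items():
    p=P[v-b:v+b,u-a:u+a].reshape(-1,3); p=p[np.isfinite(p[:,0])]
    z0=4
    q=p[p[:,2]>z0]
    if len(q)<8: print(n,len(q),P[v,u]);continue
    zt=np.percentile(q[:,2],90)
    t=q[q[:,2]>zt-6]
    r=cv2.minAreaRect(t[:,:2].astype(np.float32))
    print(n,len(q),"ztop",zt.round(1),"n",len(t),"ctr",np.round(r[0],1),"size",np.round(r[1],1),"ang",round(r[2],2),"mean",t[:,:2].mean(0).round(1))
```

```text
bench z 0.5661849085150282
cell 1018 ztop 28.4 n 794 ctr [630.4 157.4] size [ 41.4 130. ] ang 5.29 mean [630.  157.1]
stirrer 2562 ztop 47.0 n 1639 ctr [ 617.2 -131.3] size [117.4 117.3] ang 87.85 mean [ 617.4 -131.5]
spacer 850 ztop 11.1 n 769 ctr [ 450.4 -289.3] size [136.   78.2] ang 88.06 mean [ 453.3 -294.3]
cover 1265 ztop 11.3 n 1145 ctr [454.5 289.1] size [ 85.6 142.3] ang 7.11 mean [452.3 283.4]
large 520 ztop 80.4 n 120 ctr [ 434.5 -110. ] size [57.2 58.8] ang 0.41 mean [ 436.3 -111.3]
small 287 ztop 58.6 n 81 ctr [435.9  91.3] size [40.2 40. ] ang 60.65 mean [435.5  90.9]
bottle 547 ztop 99.0 n 89 ctr [591.5 347.9] size [21.9 21.4] ang 72.44 mean [591.3 347.5]
flask 602 ztop 88.2 n 113 ctr [ 583.7 -357.5] size [26.3 27.4] ang 57.25 mean [ 583.4 -357.5]
white 80 ztop 42.0 n 55 ctr [536.1  19. ] size [17.9 17. ] ang 1.98 mean [535.4  19.1]
b1 69 ztop 23.7 n 61 ctr [ 4.462e+02 -3.000e-01] size [19.1 18.8] ang 67.33 mean [ 4.462e+02 -4.000e-01]
b2 57 ztop 23.0 n 45 ctr [ 450.3 -195.3] size [16.8 17.3] ang 43.97 mean [ 450.7 -195.1]
cap 106 ztop 40.8 n 47 ctr [ 555.7 -148.9] size [16.4 26.9] ang 0.82 mean [ 559.7 -149.2]
```

View pics/crop0.png

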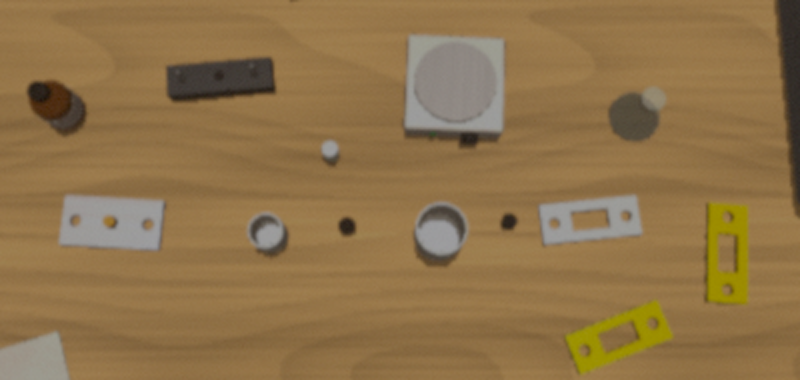

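The crop confirms that the white frame at full-image (375,230) is the spacer. The other two are yellow. I'll move above it for a wrist view.

Emit:
{"op": "servo_tool", "data": {"steps": [[[0.0156,0.0188,0],[0,0,4.7],1],[[0.0156,0.0188,0],[0,0,4.7],1],[[0.0156,0.0188,0],[0,0,4.7],1],[[0.0156,0.0188,0],[0,0,4.7],1],[[0.0156,0.0188,0],[0,0,4.7],1],[[0.0156,0.0188,0],[0,0,4.7],1],[[0.0156,0.0188,0],[0,0,4.7],1],[[0.0156,0.0188,0],[0,0,4.7],1]]}}

```text
t: 0.77
ee_pos: [326.5, -440.1, 222.4]
orientation: [-2.765, -1.489, 0.0]
ft_force: [0.0, -0.8, -1.0]
width: 88.1
grasp_force: 0.0
```

Emit:
{"op": "servo_tool", "data": {"steps": [[[0.0156,0.0188,0],[0,0,4.7],1],[[0.0156,0.0188,0],[0,0,4.7],1],[[0.0156,0.0188,0],[0,0,4.7],1],[[0.0156,0.0188,0],[0,0,4.7],1],[[0.0156,0.0188,0],[0,0,4.7],1],[[0.0156,0.0188,0],[0,0,4.7],1],[[0.0156,0.0188,0],[0,0,4.7],1],[[0,0,0],[0,0,0],1]]}}

```text
t: 1.43
ee_pos: [437.0, -307.1, 222.4]
orientation: [-2.228, -2.214, -0.001]
ft_force: [-0.9, -0.5, -0.1]
width: 87.9
grasp_force: 0.0
```

```bash
cat >> h.py <<'E'
def yaw(o):
    y=R.from_rotvec(o["orientation"]).as_matrix()[:,1]; a=np.degrees(np.arctan2(y[1],y[0])); return (a+90)%180-90
def tilt(o):
    return R.from_rotvec(o["orientation"]).as_matrix()[:,2].round(4)
def state():
    o=sensors.get_obs(); print("t",round(o["t"],2),"tcp",o["ee_pos"].round(1),"closing yaw",round(yaw(o),2),"zax",tilt(o),"F",o["ft_force"].round(1),"w",round(o["width"],1),"g",round(o["grasp_force"],1),"q",o["qpos"].round(2))
E
python3 - <<'E'
from h import *
c,P,d,o=grab("wrist"); cv2.imwrite("pics/w0.png",c); np.save("w0.npy",P); print(d["tool_from_camera"],d["vertical_fov"],d["cx"],d["cy"]); state()
E
```

```text
[[-6.00394169e-04 -9.62935109e-01 -2.69732487e-01  7.37952709e+01]
 [ 9.99999760e-01 -4.84525768e-04 -4.96147692e-04  1.27646851e-02]
 [ 3.47065692e-04 -2.69732720e-01  9.62935169e-01 -1.61043594e+02]
 [ 0.00000000e+00  0.00000000e+00  0.00000000e+00  1.00000000e+00]] 67.28684340189163 278.3929831445629 212.62006819616235
t 1.48 tcp [ 436.  -308.3  222.4] closing yaw -0.56 zax [-4.e-04  4.e-04 -1.e+00] F [ 0.7 -1.3 -0.4] w 87.7 g 0.0 q [-0.64  0.29  1.83  0.    1.02 -0.63]
```

View pics/w0.png

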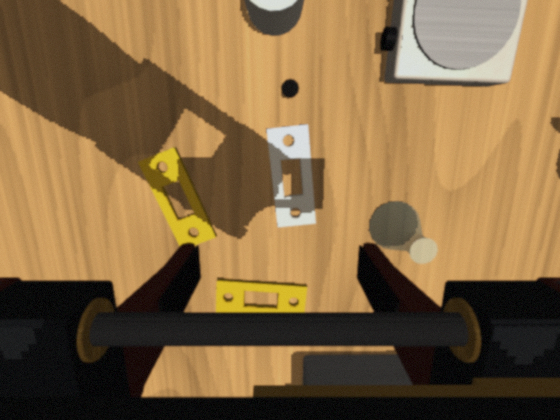

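The wrist view shows the white frame at (291,175) with holes at (288,140) and (295,212), the flask at (393,224) and one yellow frame at (180,195). I'll rectify onto planes to measure it precisely.

```bash
cat >> h.py <<'E'
def ortho(c,P,d,o,z,x0,x1,y0,y1,s=0.5):
    """image & height on plane z; row = x, col = y, s mm per px"""
    xs=np.arange(x0,x1,s); ys=np.arange(y0,y1,s); X,Y=np.meshgrid(xs,ys,indexing="ij")
    W=np.stack([X,Y,np.full_like(X,z)],-1)
    if "rvec" in d: C=W@R.from_rotvec(np.ravel(d["rvec"])).as_matrix().T+np.ravel(d["tvec"])
    else:
        T=np.array(d["tool_from_camera"]); t=(W-np.array(o["ee_pos"]))@R.from_rotvec(o["orientation"]).as_matrix()
        C=(t-T[:3,3])@T[:3,:3]
    f=c.shape[0]/2/np.tan(np.radians(d["vertical_fov"])/2)
    u=(C[...,0]/C[...,2]*f+d["cx"]).astype(np.float32); v=(C[...,1]/C[...,2]*f+d["cy"]).astype(np.float32)
    return cv2.remap(c,u,v,cv2.INTER_LINEAR),cv2.remap(P[...,2].astype(np.float32),u,v,cv2.INTER_LINEAR)
def plate(c,P,d,o,x,y,ztop,zmin,r=85,s=0.5,zmax=1e3):
    I,H=ortho(c,P,d,o,ztop,x-r,x+r,y-r,y+r,s)
    m=((H>zmin)&(H<zmax)).astype(np.uint8); n,L,st,ce=cv2.connectedComponentsWithStats(m)
    k=1+np.argmin(np.hypot(*(ce[1:]-r/s).T)+1e4*(st[1:,4]<1500)); m=(L==k).astype(np.uint8)
    cs,h=cv2.findContours(m,cv2.RETR_CCOMP,cv2.CHAIN_APPROX_NONE)
    w=lambda p:np.array([x-r+p[1]*s,y-r+p[0]*s])
    e=max((q for q,g in zip(cs,h[0]) if g[3]<0),key=cv2.contourArea)
    rc=cv2.minAreaRect(e); print("rect",w(rc[0]).round(1),np.array(rc[1])*s,rc[2])
    hs=[]
    for q,g in zip(cs,h[0]):
        M=cv2.moments(q)
        if g[3]>=0 and M["m00"]*s*s>20: p=w((M["m10"]/M["m00"],M["m01"]/M["m00"])); hs.append(p); print("hole",p.round(1),"area",M["m00"]*s*s)
    return I,H,hs
E
python3 - <<'E'
from h import *
c,P,d,o=grab("wrist")
I,H,_=plate(c,P,d,o,452,-292,8,4.5)
J=cv2.applyColorMap(np.clip(H*8,0,255).astype(np.uint8),2)
cv2.imwrite("pics/o0.png",np.hstack([I,J])); state()
E
```

```text
rect [ 452.9 -294.6] [ 48.58080673 120.19989014] 84.32073974609375
hole [ 457.4 -337.9] area 144.625
hole [ 448.5 -250.9] area 145.375
hole [ 452.8 -294.2] area 1084.75
t 1.53 tcp [ 435.4 -309.1  222.4] closing yaw -0.68 zax [-6.e-04  1.e-04 -1.e+00] F [ 0.2 -0.1  0. ] w 87.6 g 0.0 q [-0.64  0.29  1.83 -0.    1.02 -0.63]<stdin>:4: RuntimeWarning: invalid value encountered in cast
```

View pics/o0.png

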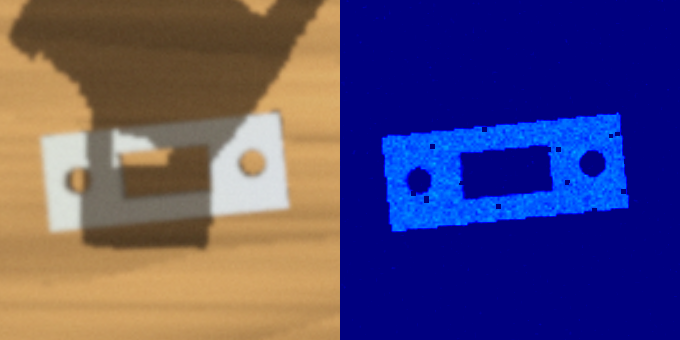

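Emit:
{"op": "servo_tool", "data": {"steps": [[[0.0045,0.004,-0.01],[0,0,2],1],[[0.0045,0.004,-0.025],[0,0,2],1],[[0.0045,0.004,-0.03],[0,0,2],1],[[0.0042,0.0032,-0.03],[0,0,0.5],1],[[0,0,-0.03],[0,0,0],1],[[0,0,-0.03],[0,0,0],1],[[0,0,-0.025],[0,0,0],1],[[0,0,0],[0,0,0],1]]}}

```text
t: 2.2
ee_pos: [449.3, -293.1, 37.7]
orientation: [-2.102, -2.324, 0.002]
ft_force: [-1.7, 1.2, -0.9]
width: 87.8
grasp_force: 0.0
```

```bash
python3 -c "
from h import *
state()"
```

```text
t 2.2 tcp [ 449.3 -293.1   37.7] closing yaw 5.74 zax [-0.0071  0.0048 -1.    ] F [-1.7  1.2 -0.9] w 87.8 g 0.0 q [-0.6   0.58  1.92 -0.    0.65 -0.7 ]
```

Emit:
{"op": "servo_tool", "data": {"steps": [[[0,0,0],[0,0,0],1],[[0,0,0],[0,0,0],1],[[0,0,0],[0,0,0],1],[[0,0,0],[0,0,0],1],[[0,0,0],[0,0,0],1],[[0,0,0],[0,0,0],1],[[0,0,0],[0,0,0],1],[[0,0,0],[0,0,0],1]]}}

```text
t: 2.87
ee_pos: [453.1, -294.6, 43.1]
orientation: [2.106, 2.33, 0.0]
ft_force: [1.4, -0.3, 0.1]
width: 87.6
grasp_force: 0.0
```

```bash
python3 -c "
from h import *
state()"
```

```text
t 2.87 tcp [ 453.1 -294.6   43.1] closing yaw 5.79 zax [ 5.e-04 -4.e-04 -1.e+00] F [ 1.4 -0.3  0.1] w 87.6 g 0.0 q [-0.6   0.58  1.91 -0.    0.65 -0.7 ]
```

Emit:
{"op": "servo_tool", "data": {"steps": [[[0,0,-0.007],[0,0,0],1],[[0,0,-0.01],[0,0,0],1],[[0,0,-0.009],[0,0,0],1],[[0,0,-0.006],[0,0,0],1],[[0,0,-0.004],[0,0,0],1],[[0,0,-0.003],[0,0,0],1],[[0,0,-0.0015],[0,0,0],1],[[0,0,0],[0,0,0],1]]}}

```text
t: 3.53
ee_pos: [452.8, -294.4, 1.8]
orientation: [-2.106, -2.33, 0.0]
ft_force: [-0.4, -0.4, -0.5]
width: 87.9
grasp_force: 0.0
```

Emit:
{"op": "servo_tool", "data": {"steps": [[[0,0,0],[0,0,0],-1],[[0,0,0],[0,0,0],-1],[[0,0,0],[0,0,0],-1],[[0,0,0],[0,0,0],-1],[[0,0,0],[0,0,0],-1],[[0,0,0],[0,0,0],-1],[[0,0,0],[0,0,0],-1],[[0,0,0],[0,0,0],-1]]}}

```text
t: 4.2
ee_pos: [453.0, -294.5, 2.3]
orientation: [2.106, 2.331, 0.0]
ft_force: [-0.2, 0.4, 1.5]
width: 47.6
grasp_force: 30.0
```

```bash
python3 -c "
from h import *
state()"
```

```text
t 4.2 tcp [ 453.  -294.5    2.3] closing yaw 5.78 zax [ 1.e-04 -1.e-04 -1.e+00] F [-0.2  0.4  1.5] w 47.6 g 30.0 q [-0.6   0.65  1.92  0.    0.58 -0.7 ]
```

Emit:
{"op": "servo_tool", "data": {"steps": [[[0,0,0.01],[0,0,0],-1],[[0,0,0.02],[0,0,0],-1],[[0,0,0.03],[0,0,0],-1],[[0,0,0.03],[0,0,0],-1],[[0,0,0.03],[0,0,0],-1],[[0,0,0.03],[0,0,0],-1],[[0,0,0.02],[0,0,0],-1],[[0,0,0.01],[0,0,0],-1]]}}

```text
t: 4.87
ee_pos: [454.0, -295.2, 185.8]
orientation: [2.103, 2.327, 0.001]
ft_force: [0.1, -1.2, 0.1]
width: 47.7
grasp_force: 30.0
```

Emit:
{"op": "servo_tool", "data": {"steps": [[[0.006,0.011,0.005],[0,0,0],-1],[[0.012,0.022,0.005],[0,0,0],-1],[[0.013,0.025,0.005],[0,0,0],-1],[[0.013,0.025,0.005],[0,0,0],-1],[[0.013,0.025,0.005],[0,0,0],-1],[[0.013,0.025,0.005],[0,0,0],-1],[[0.013,0.025,0.005],[0,0,0],-1],[[0.013,0.025,0.005],[0,0,0],-1]]}}

```text
t: 5.53
ee_pos: [548.6, -109.1, 220.9]
orientation: [-2.105, -2.329, 0.002]
ft_force: [0.4, -0.6, -0.5]
width: 47.6
grasp_force: 30.0
```

Emit:
{"op": "servo_tool", "data": {"steps": [[[0.013,0.025,0],[0,0,0],-1],[[0.013,0.025,0],[0,0,0],-1],[[0.013,0.025,0],[0,0,0],-1],[[0.013,0.025,0],[0,0,0],-1],[[0.013,0.025,0],[0,0,0],-1],[[0.01,0.019,0],[0,0,0],-1],[[0.005,0.009,0],[0,0,0],-1],[[0,0,0],[0,0,0],-1]]}}

```text
t: 6.2
ee_pos: [628.9, 43.9, 220.7]
orientation: [-2.103, -2.332, 0.002]
ft_force: [-0.0, 0.4, -0.7]
width: 47.9
grasp_force: 30.0
```

Emit:
{"op": "servo_tool", "data": {"steps": [[[0,0,0],[0,0,0],-1],[[0,0,0],[0,0,0],-1],[[0,0,0],[0,0,0],-1],[[0,0,0],[0,0,0],-1],[[0,0,0],[0,0,0],-1],[[0,0,0],[0,0,0],-1],[[0,0,0],[0,0,0],-1],[[0,0,0],[0,0,0],-1]]}}

```text
t: 6.87
ee_pos: [628.9, 41.3, 222.3]
orientation: [2.107, 2.33, 0.0]
ft_force: [0.2, -0.2, -1.0]
width: 47.2
grasp_force: 30.0
```

Run:
```python
from h import *
c,P,d,o=grab("wrist"); state()
I,H,_=plate(c,P,d,o,630,157,25,18,zmax=40)
I2,H2=ortho(c,P,d,o,57,545,715,72,242)
J=cv2.applyColorMap(np.nan_to_num(np.clip(H2*4,0,255)).astype(np.uint8),2)
cv2.imwrite("pics/o1.png",np.hstack([I2,J]))
# pins: 3D points above 45
q=P.reshape(-1,3); q=q[np.isfinite(q[:,0])]
for z1 in (32,45):
    t=q[(q[:,2]>z1)&(q[:,2]<62)&(abs(q[:,0]-630)<45)&(abs(q[:,1]-157)<75)]
    for s in(-1,1):
        k=t[(t[:,1]-157)*s>0]; print(z1,s,len(k),k.mean(0),k.min(0),k.max(0))
```

```text
t 6.92 tcp [628.9  41.4 222.2] closing yaw 5.77 zax [ 1.e-04 -0.e+00 -1.e+00] F [-0.5  0.1 -1.2] w 47.5 g 30.0 q [ 0.05  0.43  1.62 -0.    1.09 -0.05]
rect [629.9 157.8] [ 39.83572769 129.05870056] 84.80557250976562
hole [634.6 114.3] area 61.0
hole [626.3 207.3] area 84.25
32 -1 51 [633.5591743  114.38804765  52.70134504] [630.12320008 111.00003463  46.20832569] [637.5545464  118.15106122  57.2380535 ]
32 1 98 [625.97380752 200.36687156  48.35330617] [622.09812723 197.89322382  32.49741124] [630.03246527 205.58546303  57.0865175 ]
45 -1 51 [633.5591743  114.38804765  52.70134504] [630.12320008 111.00003463  46.20832569] [637.5545464  118.15106122  57.2380535 ]
45 1 73 [626.12149239 200.76410359  51.81985645] [622.56398768 197.89322382  45.49793453] [629.63134384 205.58546303  57.0865175 ]
```

View pics/o1.png

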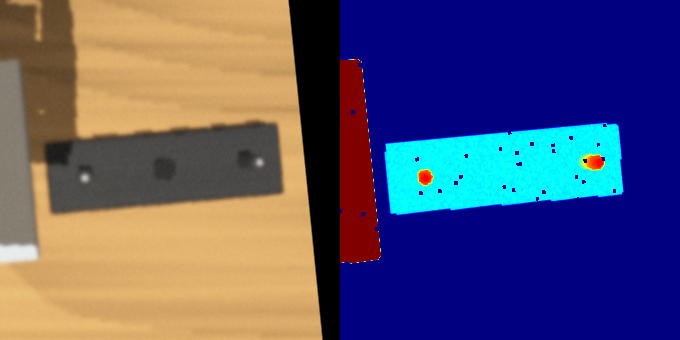

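The pin tops are at (633.5,114.5) and (626,202), so the cell centre is about (629.9,158.0) with a yaw of 5.1°. I'll move over it and stop just above the pins.

Emit:
{"op": "servo_tool", "data": {"steps": [[[0,0.008,-0.008],[0,0,-0.3],-1],[[0,0.016,-0.018],[0,0,-0.3],-1],[[0,0.02,-0.024],[0,0,0],-1],[[0,0.022,-0.026],[0,0,0],-1],[[0,0.022,-0.026],[0,0,0],-1],[[0,0.016,-0.02],[0,0,0],-1],[[0,0.009,-0.012],[0,0,0],-1],[[0.001,0.0036,-0.006],[0,0,0],-1]]}}

```text
t: 7.58
ee_pos: [628.4, 159.6, 79.7]
orientation: [-2.115, -2.32, 0.004]
ft_force: [-0.2, -0.9, -0.7]
width: 47.6
grasp_force: 30.0
```

Emit:
{"op": "servo_tool", "data": {"steps": [[[0,0,0],[0,0,0],-1],[[0,0,0],[0,0,0],-1],[[0,0,0],[0,0,0],-1],[[0,0,-0.005],[0,0,0],-1],[[0,0,-0.005],[0,0,0],-1],[[0,0,-0.005],[0,0,0],-1],[[0,0,0],[0,0,0],-1],[[0,0,0],[0,0,0],-1]]}}

```text
t: 8.25
ee_pos: [629.6, 157.8, 66.7]
orientation: [-2.119, -2.319, 0.001]
ft_force: [-0.0, 0.5, -1.7]
width: 47.5
grasp_force: 30.0
```

Run:
```python
from h import *
c,P,d,o=grab("wrist"); state(); cv2.imwrite("pics/w2.png",c)
```

```text
t 8.3 tcp [629.9 157.9  67. ] closing yaw 5.17 zax [-3.e-04 -1.e-04 -1.e+00] F [-0.1 -0.1 -1. ] w 47.7 g 30.0 q [ 0.23  0.65  1.65 -0.    0.83  0.14]
```

View pics/w2.png

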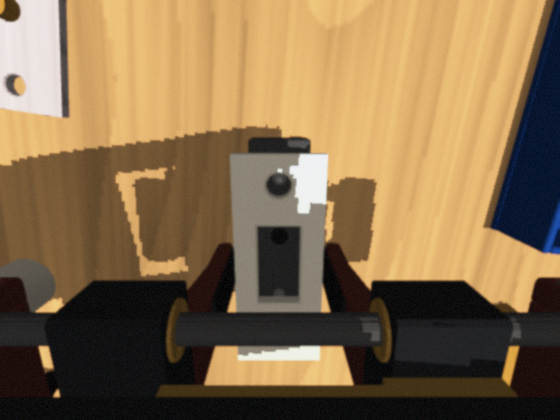

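The hole at (278,184) has the pin tip centred inside it. I'll descend.

Emit:
{"op": "servo_tool", "data": {"steps": [[[0,0,-0.003],[0,0,0],-1],[[0,0,-0.003],[0,0,0],-1],[[0,0,-0.003],[0,0,0],-1],[[0,0,-0.003],[0,0,0],-1],[[0,0,-0.003],[0,0,0],-1],[[0,0,-0.002],[0,0,0],-1],[[0,0,-0.001],[0,0,0],-1],[[0,0,0],[0,0,0],-1]]}}

```text
t: 8.97
ee_pos: [629.8, 158.1, 48.8]
orientation: [-2.119, -2.319, 0.001]
ft_force: [-0.5, -0.1, -0.6]
width: 47.3
grasp_force: 30.0
```

Emit:
{"op": "servo_tool", "data": {"steps": [[[0,0,-0.003],[0,0,0],-1],[[0,0,-0.004],[0,0,0],-1],[[0,0,-0.004],[0,0,0],-1],[[0,0,-0.004],[0,0,0],-1],[[0,0,-0.003],[0,0,0],-1],[[0,0,-0.002],[0,0,0],-1],[[0,0,0],[0,0,0],-1],[[0,0,0],[0,0,0],-1]]}}

```text
t: 9.63
ee_pos: [629.9, 158.1, 29.0]
orientation: [-2.119, -2.319, 0.0]
ft_force: [0.1, -0.1, -1.0]
width: 47.4
grasp_force: 30.0
```

```bash
python3 -c "
from h import *
state()"
```

```text
t 9.63 tcp [629.9 158.1  29. ] closing yaw 5.18 zax [-2.e-04 -1.e-04 -1.e+00] F [ 0.1 -0.1 -1. ] w 47.4 g 30.0 q [ 0.23  0.71  1.66 -0.    0.77  0.14]
```

Emit:
{"op": "servo_tool", "data": {"steps": [[[0,0,-0.001],[0,0,0],-1],[[0,0,-0.0005],[0,0,0],-1],[[0,0,0],[0,0,0],0.6],[[0,0,0],[0,0,0],0.6],[[0,0,0],[0,0,0],0.6],[[0,0,0.005],[0,0,0],0.6],[[0,0,0.015],[0,0,0],0.6],[[0,0,0.025],[0,0,0],0.6]]}}

```text
t: 10.3
ee_pos: [628.2, 157.7, 71.8]
orientation: [-2.117, -2.318, 0.006]
ft_force: [-0.9, -0.5, -0.2]
width: 70.5
grasp_force: 0.0
```

Emit:
{"op": "servo_tool", "data": {"steps": [[[0,0,0.025],[0,0,0],1],[[0,0,0.025],[0,0,0],1],[[0,0,0.025],[0,0,0],1],[[-0.01,0.006,0.025],[0,0,0],1],[[-0.016,0.01,0.02],[0,0,0],1],[[-0.02,0.012,0.015],[0,0,-1],1],[[-0.02,0.012,0.01],[0,0,-2],1],[[-0.02,0.012,0.005],[0,0,-2],1]]}}

```text
t: 10.97
ee_pos: [544.0, 210.8, 226.0]
orientation: [2.219, 2.221, 0.006]
ft_force: [0.5, 0.1, 0.4]
width: 87.7
grasp_force: 0.0
```

Emit:
{"op": "servo_tool", "data": {"steps": [[[-0.022,0.014,0],[0,0,-1],1],[[-0.022,0.014,0],[0,0,-1],1],[[-0.022,0.014,0],[0,0,-1],1],[[-0.017,0.011,0],[0,0,-1],1],[[-0.009,0.005,0],[0,0,0],1],[[0,0,0],[0,0,0],1],[[0,0,0],[0,0,0],1],[[0,0,0],[0,0,0],1]]}}

```text
t: 11.63
ee_pos: [453.0, 267.9, 223.2]
orientation: [2.294, 2.146, 0.002]
ft_force: [0.6, -0.4, 0.2]
width: 87.8
grasp_force: 0.0
```

Run:
```python
from h import *
c,P,d,o=grab("wrist"); state(); cv2.imwrite("pics/w3.png",c)
I,H,_=plate(c,P,d,o,452.3,284,8,4.5)
```

```text
t 11.68 tcp [453.  267.7 223. ] closing yaw -3.85 zax [ 8.e-04  2.e-04 -1.e+00] F [ 0.3 -0.2 -0.2] w 87.7 g 0.0 q [ 0.51  0.28  1.85 -0.    1.02  0.58]
rect [451.3 284.9] [119.68015289  60.47912979] 3.4893248081207275
hole [454.1 328.5] area 150.625
hole [449.1 241.4] area 144.75
```

View pics/w3.png

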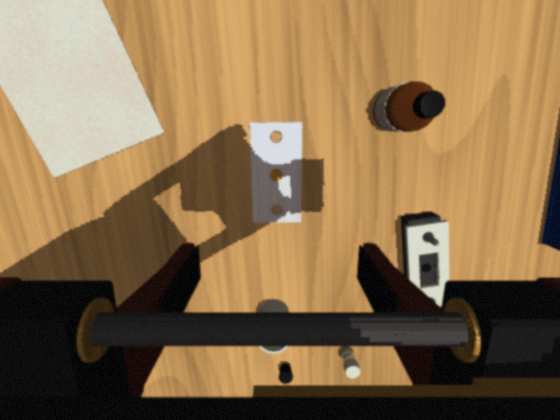

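The wrist view shows the frame seated on the cell base at (428,258), the cover at (276,172), and the bottle standing at (410,105). Next I'll grasp the cover.

Emit:
{"op": "servo_tool", "data": {"steps": [[[-0.0004,0.004,-0.01],[0,0,0.45],1],[[-0.0004,0.005,-0.022],[0,0,0],1],[[-0.0004,0.005,-0.03],[0,0,0],1],[[-0.0004,0.0032,-0.03],[0,0,0],1],[[0,0,-0.03],[0,0,0],1],[[0,0,-0.028],[0,0,0],1],[[0,0,-0.018],[0,0,0],1],[[0,0,-0.01],[0,0,0],1]]}}

```text
t: 12.35
ee_pos: [449.2, 284.1, 41.3]
orientation: [-2.286, -2.154, 0.007]
ft_force: [0.1, -0.6, 0.2]
width: 87.8
grasp_force: 0.0
```

Emit:
{"op": "servo_tool", "data": {"steps": [[[0,0,-0.006],[0,0,0],1],[[0,0,-0.008],[0,0,0],1],[[0,0,-0.009],[0,0,0],1],[[0,0,-0.008],[0,0,0],1],[[0,0,-0.006],[0,0,0],1],[[0,0,-0.004],[0,0,0],1],[[0,0,-0.0015],[0,0,0],1],[[0,0,0],[0,0,0],1]]}}

```text
t: 13.02
ee_pos: [450.3, 285.3, 2.0]
orientation: [-2.286, -2.155, 0.0]
ft_force: [-0.0, -1.0, 0.4]
width: 88.0
grasp_force: 0.0
```

Emit:
{"op": "servo_tool", "data": {"steps": [[[0,0,0],[0,0,0],1],[[0,0,0],[0,0,0],1],[[0,0,0],[0,0,0],-1],[[0,0,0],[0,0,0],-1],[[0,0,0],[0,0,0],-1],[[0,0,0],[0,0,0],-1],[[0,0,0],[0,0,0],-1],[[0,0,0],[0,0,0],-1]]}}

```text
t: 13.68
ee_pos: [450.5, 285.4, 2.3]
orientation: [2.286, 2.155, 0.0]
ft_force: [0.6, 0.3, 1.3]
width: 59.5
grasp_force: 30.0
```

```bash
python3 -c "
from h import *
state()"
```

```text
t 13.68 tcp [450.5 285.4   2.3] closing yaw -3.37 zax [ 2.e-04  1.e-04 -1.e+00] F [0.6 0.3 1.3] w 59.5 g 30.0 q [ 0.54  0.64  1.93 -0.    0.57  0.6 ]
```

Emit:
{"op": "servo_tool", "data": {"steps": [[[0,0,0.01],[0,0,0],-1],[[0,0,0.018],[0,0,0],-1],[[0,0,0.022],[0,0,0],-1],[[0,0,0.022],[0,0,0],-1],[[0,0,0.018],[0,0,0],-1],[[0,0,0.01],[0,0,0],-1],[[0.005,-0.0035,0],[0,0,0],-1],[[0.012,-0.0085,0],[0,0,0],-1]]}}

```text
t: 14.35
ee_pos: [466.9, 273.4, 102.4]
orientation: [-2.284, -2.157, -0.0]
ft_force: [0.7, -0.3, -1.2]
width: 59.4
grasp_force: 30.0
```

Emit:
{"op": "servo_tool", "data": {"steps": [[[0.022,-0.016,0],[0,0,1],-1],[[0.027,-0.019,0],[0,0,1.5],-1],[[0.027,-0.019,0],[0,0,1.5],-1],[[0.027,-0.019,0],[0,0,1.5],-1],[[0.024,-0.017,0],[0,0,1.5],-1],[[0.018,-0.013,0],[0,0,1.5],-1],[[0.011,-0.008,0],[0,0,0],-1],[[0.006,-0.004,0],[0,0,0],-1]]}}

```text
t: 15.02
ee_pos: [630.3, 156.1, 100.5]
orientation: [-2.123, -2.315, 0.002]
ft_force: [-0.5, 0.1, -0.8]
width: 59.5
grasp_force: 30.0
```

Emit:
{"op": "servo_tool", "data": {"steps": [[[0,0,0],[0,0,0],-1],[[0,0,0],[0,0,0],-1],[[0,0,-0.007],[0,0,0],-1],[[0,0,-0.009],[0,0,0],-1],[[0,0,-0.008],[0,0,0],-1],[[0,0,-0.006],[0,0,0],-1],[[0,0,-0.004],[0,0,0],-1],[[0,0,0],[0,0,0],-1]]}}

```text
t: 15.68
ee_pos: [628.3, 158.4, 66.7]
orientation: [-2.118, -2.318, 0.003]
ft_force: [-0.6, -0.1, -1.9]
width: 59.4
grasp_force: 30.0
```

Run:
```python
from h import *
c,P,d,o=grab("wrist"); state(); cv2.imwrite("pics/w4.png",c)
```

```text
t 15.73 tcp [628.8 158.4  67.4] closing yaw 5.15 zax [-1.3e-03 -3.0e-04 -1.0e+00] F [ 0.1 -1.3 -1.1] w 59.6 g 30.0 q [0.23 0.65 1.66 0.   0.84 0.14]
```

View pics/w4.png

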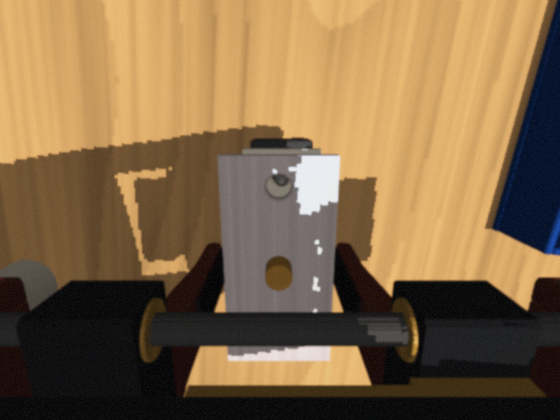

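The cover's hole at (278,186) lies over the pin at (280,180). I'll descend.

Emit:
{"op": "servo_tool", "data": {"steps": [[[0.0006,0,0],[0,0,0],-1],[[0,0,-0.003],[0,0,0],-1],[[0,0,-0.003],[0,0,0],-1],[[0,0,-0.003],[0,0,0],-1],[[0,0,-0.003],[0,0,0],-1],[[0,0,-0.002],[0,0,0],-1],[[0,0,-0.001],[0,0,0],-1],[[0,0,0],[0,0,0],-1]]}}

```text
t: 16.4
ee_pos: [629.7, 158.3, 52.8]
orientation: [-2.12, -2.318, 0.001]
ft_force: [-0.7, -0.0, -1.1]
width: 59.7
grasp_force: 30.0
```

Emit:
{"op": "servo_tool", "data": {"steps": [[[0,0,-0.002],[0,0,0],-1],[[0,0,-0.003],[0,0,0],-1],[[0,0,-0.004],[0,0,0],-1],[[0,0,-0.003],[0,0,0],-1],[[0,0,-0.002],[0,0,0],-1],[[0,0,-0.0015],[0,0,0],-1],[[0,0,0],[0,0,0],-1],[[0,0,0],[0,0,0],-1]]}}

```text
t: 17.07
ee_pos: [629.9, 158.3, 37.6]
orientation: [-2.12, -2.319, 0.0]
ft_force: [0.6, 0.2, -1.8]
width: 59.6
grasp_force: 30.0
```

```bash
python3 -c "
from h import *
state()"
```

```text
t 17.07 tcp [629.9 158.3  37.6] closing yaw 5.13 zax [-1.e-04 -0.e+00 -1.e+00] F [ 0.6  0.2 -1.8] w 59.6 g 30.0 q [ 0.23  0.7   1.66 -0.    0.79  0.14]
```

Emit:
{"op": "servo_tool", "data": {"steps": [[[0,0,-0.001],[0,0,0],-1],[[0,0,-0.0008],[0,0,0],-1],[[0,0,0],[0,0,0],0.7],[[0,0,0],[0,0,0],0.7],[[0,0,0],[0,0,0],0.7],[[0,0,0.005],[0,0,0],0.7],[[0,0,0.015],[0,0,0],0.7],[[0,0,0.025],[0,0,0],0.7]]}}

```text
t: 17.73
ee_pos: [628.3, 157.9, 80.1]
orientation: [-2.118, -2.317, 0.005]
ft_force: [-0.6, 0.6, 0.5]
width: 74.8
grasp_force: 0.0
```

Emit:
{"op": "servo_tool", "data": {"steps": [[[0,0,0.03],[0,0,0],1],[[0,0,0.03],[0,0,0],1],[[-0.005,-0.002,0.025],[0,0,-1],1],[[-0.014,-0.005,0.02],[0,0,-1],1],[[-0.022,-0.008,0.01],[0,0,-1],1],[[-0.028,-0.01,0],[0,0,-1],1],[[-0.03,-0.01,0],[0,0,-1],1],[[-0.03,-0.01,0],[0,0,0],1]]}}

```text
t: 18.4
ee_pos: [500.1, 113.0, 197.5]
orientation: [2.219, 2.222, 0.003]
ft_force: [-1.1, -0.6, -0.2]
width: 87.9
grasp_force: 0.0
```

Emit:
{"op": "servo_tool", "data": {"steps": [[[-0.028,-0.01,0],[0,0,0],1],[[-0.02,-0.007,0],[0,0,0],1],[[-0.012,-0.004,0],[0,0,0],1],[[-0.005,-0.001,0],[0,0,0],1],[[0,0,0],[0,0,0],1],[[0,0,0],[0,0,0],1],[[0,0,0],[0,0,0],1],[[0,0,0],[0,0,0],1]]}}

```text
t: 19.07
ee_pos: [437.0, 91.6, 196.1]
orientation: [2.218, 2.224, 0.001]
ft_force: [1.5, 0.8, 0.2]
width: 87.8
grasp_force: 0.0
```

Run:
```python
from h import *
state()
c,P,d,o=grab("top")
I,H,_=plate(c,P,d,o,630,158,41,36,zmax=50)
def rim(u,v,r,z):
    q=P.reshape(-1,3); q=q[np.isfinite(q[:,0])]; t=q[(np.hypot(q[:,0]-u,q[:,1]-v)<r)&(q[:,2]>z-6)&(q[:,2]<z+8)]
    e=cv2.minEnclosingCircle(t[:,:2].astype(np.float32)); print(len(t),e,t.mean(0).round(1))
rim(436,91,30,58); rim(435,-110,40,80)
```

```text
t 19.07 tcp [437.   91.6 196.1] closing yaw 0.14 zax [ 8.e-04  2.e-04 -1.e+00] F [1.5 0.8 0.2] w 87.8 g 0.0 q [0.18 0.2  2.03 0.   0.91 0.18]
rect [635.8 156.8] [ 58.5 123.5] 90.0
hole [654.3 109. ] area 27.375
hole [635.8 108.6] area 27.25
18 ((435.61810302734375, 75.54361724853516), 12.498286247253418) [435.7  73.4  57.2]
119 ((434.7468566894531, -110.1307144165039), 29.744857788085938) [ 435.4 -111.4   80.1]
```

Emit:
{"op": "servo_tool", "data": {"steps": [[[-0.0007,0,-0.012],[0,0,0],1],[[0,0,-0.026],[0,0,0],1],[[0,0,-0.03],[0,0,0],1],[[0,0,-0.03],[0,0,0],1],[[0,0,-0.03],[0,0,0],1],[[0,0,-0.022],[0,0,0],1],[[0,0,-0.013],[0,0,0],1],[[0,0,-0.008],[0,0,0],1]]}}

```text
t: 19.78
ee_pos: [434.6, 91.2, 22.8]
orientation: [-2.218, -2.223, 0.004]
ft_force: [-0.1, -0.6, 0.5]
width: 88.1
grasp_force: 0.0
```

Emit:
{"op": "servo_tool", "data": {"steps": [[[0,0,0],[0,0,0],1],[[0,0,0],[0,0,0],0],[[0,0,0],[0,0,0],-1],[[0,0,0],[0,0,0],-1],[[0,0,0],[0,0,0],-1],[[0,0,0],[0,0,0],-1],[[0,0,0],[0,0,0],-1],[[0,0,0],[0,0,0],-1]]}}

```text
t: 20.45
ee_pos: [435.4, 91.3, 25.2]
orientation: [2.219, 2.224, 0.001]
ft_force: [0.1, 0.4, -0.3]
width: 44.6
grasp_force: 0.0
```

```bash
python3 -c "
from h import *
state()"
```

```text
t 20.45 tcp [435.4  91.3  25.2] closing yaw 0.13 zax [ 6.e-04  1.e-04 -1.e+00] F [ 0.1  0.4 -0.3] w 44.6 g 0.0 q [ 0.18  0.53  2.12 -0.    0.49  0.18]
```

Emit:
{"op": "servo_tool", "data": {"steps": [[[0,0,0],[0,0,0],-1],[[0,0,0],[0,0,0],-1],[[0,0,0.008],[0,0,0],-1],[[0,0,0.016],[0,0,0],-1],[[0,0,0.02],[0,0,0],-1],[[0,0,0.02],[0,0,0],-1],[[0,0,0.012],[0,0,0],-1],[[0,0,0.006],[0,0,0],-1]]}}

```text
t: 21.12
ee_pos: [436.0, 91.4, 108.7]
orientation: [2.218, 2.223, 0.003]
ft_force: [0.6, -0.3, 0.4]
width: 42.0
grasp_force: 30.0
```

```bash
python3 -c "
from h import *
state()"
```

```text
t 21.12 tcp [436.   91.4 108.7] closing yaw 0.13 zax [ 2.5e-03  5.0e-04 -1.0e+00] F [ 0.6 -0.3  0.4] w 42.0 g 30.0 q [0.18 0.35 2.1  0.   0.69 0.18]
```

Emit:
{"op": "servo_tool", "data": {"steps": [[[0.01,-0.004,0],[0,0,0],-1],[[0.02,-0.008,0],[0,0,0],-1],[[0.026,-0.011,0],[0,0,0],-1],[[0.028,-0.012,0],[0,0,0],-1],[[0.028,-0.012,0],[0,0,0],-1],[[0.028,-0.012,0],[0,0,0],-1],[[0.024,-0.01,0],[0,0,0],-1],[[0.014,-0.005,0],[0,0,0],-1]]}}

```text
t: 21.78
ee_pos: [616.1, 15.5, 105.8]
orientation: [2.22, 2.222, 0.0]
ft_force: [-0.3, 0.7, 0.2]
width: 42.0
grasp_force: 30.0
```

Emit:
{"op": "servo_tool", "data": {"steps": [[[0.007,-0.003,0],[0,0,0],-1],[[0.003,-0.001,0],[0,0,0],-1],[[0,0,0],[0,0,0],-1],[[0,0,0],[0,0,0],-1],[[0,0,-0.01],[0,0,0],-1],[[0,0,-0.016],[0,0,0],-1],[[0,0,-0.018],[0,0,0],-1],[[0,0,-0.014],[0,0,0],-1]]}}

```text
t: 22.45
ee_pos: [622.0, 13.8, 47.4]
orientation: [-2.218, -2.224, 0.001]
ft_force: [-0.7, 0.7, -0.8]
width: 42.1
grasp_force: 30.0
```

Emit:
{"op": "servo_tool", "data": {"steps": [[[0,0,-0.009],[0,0,0],-1],[[0,0,-0.006],[0,0,0],-1],[[0,0,-0.004],[0,0,0],-1],[[0,0,-0.002],[0,0,0],-1],[[0,0,0],[0,0,0],-1],[[0,0,0],[0,0,0],-1],[[0,0,0],[0,0,0],-1],[[0,0,0],[0,0,0],-1]]}}

```text
t: 23.12
ee_pos: [623.7, 13.3, 28.5]
orientation: [2.218, 2.223, 0.001]
ft_force: [0.0, -0.8, 0.5]
width: 41.6
grasp_force: 30.0
```

```bash
python3 -c "
from h import *
state()"
```

```text
t 23.12 tcp [623.7  13.3  28.5] closing yaw 0.13 zax [ 0.001  0.    -1.   ] F [ 0.  -0.8  0.5] w 41.6 g 30.0 q [ 0.    0.68  1.72  0.    0.74 -0.  ]
```

Emit:
{"op": "servo_tool", "data": {"steps": [[[0,0,-0.0018],[0,0,0],-1],[[0,0,-0.001],[0,0,0],-1],[[0,0,0],[0,0,0],-1],[[0,0,0],[0,0,0],0.5],[[0,0,0],[0,0,0],0.5],[[0,0,0],[0,0,0],0.5],[[0,0,0],[0,0,0],0.5],[[0,0,0.01],[0,0,0],0.5]]}}

```text
t: 23.78
ee_pos: [621.9, 13.3, 33.7]
orientation: [-2.217, -2.222, 0.004]
ft_force: [-0.8, 0.2, 0.1]
width: 65.8
grasp_force: 0.0
```

Emit:
{"op": "servo_tool", "data": {"steps": [[[0,0,0.02],[0,0,0],0.5],[[0,0,0.03],[0,0,0],0.5],[[0,0,0.03],[0,0,0],1],[[0,0,0.025],[0,0,0],1],[[-0.01,-0.006,0.015],[0,0,0],1],[[-0.02,-0.013,0],[0,0,0],1],[[-0.028,-0.018,0],[0,0,0],1],[[-0.03,-0.02,0],[0,0,0],1]]}}

```text
t: 24.45
ee_pos: [535.1, -43.8, 156.3]
orientation: [2.216, 2.224, 0.002]
ft_force: [-0.2, -0.3, 0.2]
width: 87.8
grasp_force: 0.0
```

Emit:
{"op": "servo_tool", "data": {"steps": [[[-0.03,-0.02,0],[0,0,0],1],[[-0.028,-0.018,0],[0,0,0],1],[[-0.022,-0.014,0],[0,0,0],1],[[-0.013,-0.009,0],[0,0,0],1],[[-0.007,-0.005,0],[0,0,0],1],[[-0.001,-0.0005,0],[0,0,0],1],[[0,0,0],[0,0,0],1],[[0,0,0],[0,0,0],1]]}}

```text
t: 25.12
ee_pos: [435.4, -110.1, 155.4]
orientation: [2.218, 2.223, 0.001]
ft_force: [-0.6, -0.7, -0.3]
width: 87.8
grasp_force: 0.0
```

Emit:
{"op": "servo_tool", "data": {"steps": [[[0,0,-0.008],[0,0,0],1],[[0,0,-0.015],[0,0,0],1],[[0,0,-0.018],[0,0,0],1],[[0,0,-0.018],[0,0,0],1],[[0,0,-0.015],[0,0,0],1],[[0,0,-0.009],[0,0,0],1],[[0,0,-0.004],[0,0,0],1],[[0,0,0],[0,0,0],1]]}}

```text
t: 25.78
ee_pos: [434.0, -109.8, 67.1]
orientation: [-2.217, -2.223, 0.001]
ft_force: [-0.1, -0.4, 0.0]
width: 87.6
grasp_force: 0.0
```

```bash
python3 -c "
from h import *
state()"
```

```text
t 25.78 tcp [ 434.  -109.8   67.1] closing yaw 0.16 zax [-1.8e-03  5.0e-04 -1.0e+00] F [-0.1 -0.4  0. ] w 87.6 g 0.0 q [-0.27  0.44  2.11  0.    0.6  -0.28]
```

Emit:
{"op": "servo_tool", "data": {"steps": [[[0,0,-0.006],[0,0,0],1],[[0,0,-0.008],[0,0,0],1],[[0,0,-0.007],[0,0,0],1],[[0,0,-0.004],[0,0,0],1],[[0,0,0],[0,0,0],1],[[0,0,0],[0,0,0],0.5],[[0,0,0],[0,0,0],-1],[[0,0,0],[0,0,0],-1]]}}

```text
t: 26.45
ee_pos: [434.4, -110.3, 43.3]
orientation: [2.219, 2.224, 0.0]
ft_force: [-0.1, -0.0, -0.6]
width: 71.2
grasp_force: 0.0
```

Emit:
{"op": "servo_tool", "data": {"steps": [[[0,0,0],[0,0,0],-1],[[0,0,0],[0,0,0],-1],[[0,0,0],[0,0,0],-1],[[0,0,0],[0,0,0],-1],[[0,0,0],[0,0,0],-1],[[0,0,0],[0,0,0],-1],[[0,0,0],[0,0,0],-1],[[0,0,0],[0,0,0],-1]]}}

```text
t: 27.12
ee_pos: [434.4, -110.3, 43.3]
orientation: [2.219, 2.224, 0.0]
ft_force: [-0.8, -0.1, 5.5]
width: 60.1
grasp_force: 30.0
```

```bash
python3 -c "
from h import *
state()"
```

```text
t 27.12 tcp [ 434.4 -110.3   43.3] closing yaw 0.13 zax [ 4.e-04 -1.e-04 -1.e+00] F [-0.8 -0.1  5.5] w 60.1 g 30.0 q [-0.28  0.49  2.11 -0.    0.54 -0.28]
```

Emit:
{"op": "servo_tool", "data": {"steps": [[[0,0,0.006],[0,0,0],-1],[[0,0,0.012],[0,0,0],-1],[[0,0,0.018],[0,0,0],-1],[[0,0,0.02],[0,0,0],-1],[[0,0,0.016],[0,0,0],-1],[[0,0,0.009],[0,0,0],-1],[[0.006,-0.0005,0.004],[0,0,0],-1],[[0.014,-0.0015,0],[0,0,0],-1]]}}

```text
t: 27.78
ee_pos: [453.5, -112.0, 128.7]
orientation: [-2.219, -2.224, 0.0]
ft_force: [0.9, -0.4, -0.8]
width: 60.3
grasp_force: 30.0
```

Emit:
{"op": "servo_tool", "data": {"steps": [[[0.022,-0.003,0],[0,0,0],-1],[[0.028,-0.003,0],[0,0,0],-1],[[0.03,-0.003,0],[0,0,0],-1],[[0.028,-0.003,0],[0,0,0],-1],[[0.024,-0.003,0],[0,0,0],-1],[[0.018,-0.002,0],[0,0,0],-1],[[0.009,-0.001,0],[0,0,0],-1],[[0.004,-0.001,0],[0,0,0],-1]]}}

```text
t: 28.45
ee_pos: [618.1, -131.1, 127.0]
orientation: [-2.218, -2.224, 0.001]
ft_force: [0.9, 1.2, -1.3]
width: 60.0
grasp_force: 30.0
```

Emit:
{"op": "servo_tool", "data": {"steps": [[[0,0,0],[0,0,0],-1],[[0,0,0],[0,0,0],-1],[[0,0,-0.006],[0,0,0],-1],[[0,0,-0.009],[0,0,0],-1],[[0,0,-0.009],[0,0,0],-1],[[0,0,-0.006],[0,0,0],-1],[[0,0,-0.004],[0,0,0],-1],[[0,0,0],[0,0,0],-1]]}}

```text
t: 29.12
ee_pos: [616.3, -131.0, 92.6]
orientation: [-2.218, -2.223, 0.002]
ft_force: [-0.6, 0.3, -1.2]
width: 60.2
grasp_force: 30.0
```

```bash
python3 -c "
from h import *
state()"
```

```text
t 29.12 tcp [ 616.3 -131.    92.6] closing yaw 0.13 zax [-2.2e-03  5.0e-04 -1.0e+00] F [-0.6  0.3 -1.2] w 60.2 g 30.0 q [-0.23  0.59  1.69  0.    0.86 -0.23]
```

Emit:
{"op": "servo_tool", "data": {"steps": [[[0,0,0],[0,0,0],-1],[[0,0,0],[0,0,0],-1],[[0,0,-0.002],[0,0,0],-1],[[0,0,-0.0015],[0,0,0],-1],[[0,0,-0.001],[0,0,0],-1],[[0,0,0],[0,0,0],-1],[[0,0,0],[0,0,0],-1],[[0,0,0],[0,0,0],-1]]}}

```text
t: 29.78
ee_pos: [617.3, -131.2, 89.6]
orientation: [2.219, 2.224, 0.0]
ft_force: [0.5, -0.6, -0.2]
width: 60.2
grasp_force: 30.0
```

```bash
python3 -c "
from h import *
state()"
```

```text
t 29.78 tcp [ 617.3 -131.2   89.6] closing yaw 0.13 zax [ 1.e-04 -0.e+00 -1.e+00] F [ 0.5 -0.6 -0.2] w 60.2 g 30.0 q [-0.23  0.6   1.69  0.    0.85 -0.23]
```

Emit:
{"op": "servo_tool", "data": {"steps": [[[0,0,-0.001],[0,0,0],-1],[[0,0,0],[0,0,0],-1],[[0,0,0],[0,0,0],-1],[[0,0,0],[0,0,0],0.8],[[0,0,0],[0,0,0],0.8],[[0,0,0],[0,0,0],0.8],[[0,0,0],[0,0,0],0.8],[[0,0,0.008],[0,0,0],0.8]]}}

```text
t: 30.45
ee_pos: [616.2, -131.0, 95.5]
orientation: [-2.217, -2.222, 0.002]
ft_force: [-0.3, 0.5, -0.6]
width: 78.7
grasp_force: 0.0
```

Emit:
{"op": "servo_tool", "data": {"steps": [[[0,0,0.018],[0,0,0],0.8],[[0,0,0.025],[0,0,0],0.8],[[0,0,0.03],[0,0,0],0.8],[[0,0,0.03],[0,0,0],0.8],[[0,0,0.02],[0,0,0],0.8],[[-0.01,-0.01,0.01],[0,0,0],0.8],[[-0.02,-0.02,0],[0,0,0],0.8],[[-0.026,-0.026,0],[0,0,0],0.8]]}}

```text
t: 31.12
ee_pos: [561.1, -187.2, 230.4]
orientation: [2.215, 2.226, 0.001]
ft_force: [-0.2, -0.5, -0.4]
width: 79.1
grasp_force: 0.0
```

Emit:
{"op": "servo_tool", "data": {"steps": [[[-0.028,-0.028,0],[0,0,0],0.8],[[-0.028,-0.028,0],[0,0,0],0.8],[[-0.028,-0.028,0],[0,0,0],0.8],[[-0.02,-0.02,0],[0,0,0],0.8],[[-0.01,-0.01,0],[0,0,0],0.8],[[-0.005,-0.005,0],[0,0,0],0.8],[[0,0,0],[0,0,0],0.8],[[0,0,0],[0,0,0],0.8]]}}

```text
t: 31.78
ee_pos: [442.0, -306.1, 229.4]
orientation: [-2.22, -2.223, -0.0]
ft_force: [0.4, 0.0, -0.1]
width: 79.0
grasp_force: 0.0
```

Run:
```python
from h import *
state()
c,P,d,o=grab("top"); cv2.imwrite("pics/t9.png",c)
plate(c,P,d,o,630,158,41,36,zmax=50)
q=P.reshape(-1,3); q=q[np.isfinite(q[:,0])]
for u,v,r,z in((624,13,35,58),(617,-131,45,125)):
    t=q[(np.hypot(q[:,0]-u,q[:,1]-v)<r)&(q[:,2]>z-6)&(q[:,2]<z+8)]
    print(len(t),cv2.minEnclosingCircle(t[:,:2].astype(np.float32)),np.percentile(t[:,2],[5,50,95]).round(1))
```

```text
t 31.78 tcp [ 442.  -306.1  229.4] closing yaw 0.09 zax [-1.e-04  4.e-04 -1.e+00] F [ 0.4  0.  -0.1] w 79.0 g 0.0 q [-0.63  0.29  1.82  0.    1.04 -0.63]
rect [630.7 156.3] [ 62.52238464 121.42076111] 85.27554321289062
hole [654.5 135.8] area 32.5
hole [638.4 115.5] area 49.25
hole [634.  109.4] area 44.0
hole [635.2 158.7] area 156.0
hole [629.9 203.5] area 50.5
hole [625.  198.5] area 60.875
hole [616.2 108. ] area 27.0
82 ((623.8226928710938, 13.444660186767578), 21.47395896911621) [53.  57.5 61.1]
128 ((617.4786376953125, -131.38160705566406), 30.336318969726562) [120.8 124.8 127.7]
```

View pics/t9.png

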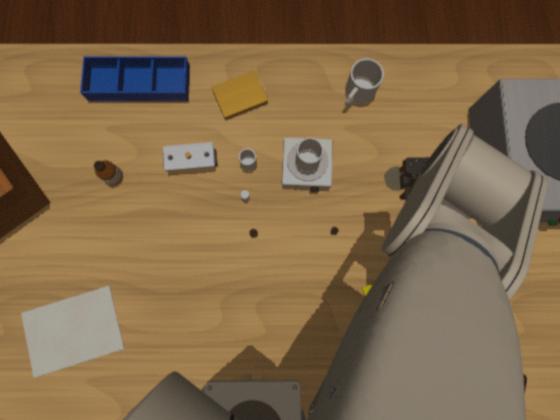

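The top view shows the cover on the cell at (190,157), the small beaker at (247,160) and the large beaker on the stirrer plate at (308,155). The bottle stands at (106,172), and the flask foot is still in place at (398,180). I'll hand the job in.

```bash
python3 -c "
from workcell import close_job
print(close_job())"
```

```text
the job is handed in; nothing more can be done
None
```

The job is handed in, with no verdict returned: frame and cover are threaded on the cell pins, the large beaker is centred on the stirrer, the small one is midway between stirrer and cell, and neither bottle nor flask was knocked over.

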